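Click the dosing pump up to speed five and start it

TASK

Run the dosing pump at speed five: with the tip of the closed fingers push its winged selector dial round clockwise, click by click, until the pointer rests at the fifth stud after the off bar, without running on past it. Then press the larger of the two round buttons fully down with a fingertip to start the pump, and let it come up again. Only push, do not pinch or lift anything; do not press the small button, and leave the pump and the glassware and tools around it where they stand.

Things in the scene. Friction and masses are not known exactly. Their poses are not given: they have to be found in the camera images.
- pump: Dosing pump: white box 210 (x) x 280 (y) x 65 mm high, loose on the table, about 3 kg. Origin at the centre of its underside; x points to its back (three round black pump heads, sticking out 30 mm), y to its left, z up; yawed up to 0.5 rad. On its level top: dial on the left (x +5, y +65 mm), large start button front right, small button back right, a vial at the back.
- dial (a joint): Selector angle (rad), growing clockwise from above: 0 = off (bar mark), a click every 30 degrees (0.5236), speed k at k x 0.5236, five = 2.618, end stop 8. Starts resting in a click from off to 3. A click takes about 0.07 N m (3 N at 24 mm out); past half-way it springs on by itself into the next click, before half-way it springs back. Marks: black bar = off, then round black studs 1 to 8.
- dial_centre (a point): On the dial's upright axis, 86 mm above the table, half-way up the wing; axes as the pump's. Black skirt 48 mm across carries an upright wing (bar) 12 mm thick, from 76 to 98 mm above the table, reaching 34 mm out at its pointer end and 22 mm at the other. Around it a flat scale plate 98 mm across, marks 42 mm out and under 3 mm high.
- dial_pointer (a point): Pointer end of the wing (white line on top), 34 mm from the axis, half-way up the wing; turns with the dial. At dial angle q the pointer's direction from the axis, seen from above, is 120 degrees minus q, measured counter-clockwise from the pump's x axis.
- start (a joint): Travel of the large start button in m: 0 up, 0.006 fully down. Spring return, 4 N fully down; counts as pressed beyond 0.0045.
- start_top (a point): Centre of the top of the large start button's cap: 28 mm across, white, in a grey round housing; pressed straight down. It lies at x -50 mm, y -85 mm in the pump's frame.
- stop (a joint): Travel of the small button in m: 0 up, 0.005 down. Not to be pressed.
- stop_top (a point): Centre of the top of the small button's cap, 16 mm across, white, 100 mm behind the start button.
- vial: Capped glass vial, 24 mm across, 45 mm high, standing on the pump's top at the back. Origin at the centre of its underside.
- jar_left: Capped amber glass jar, 68 mm across, 100 mm high, left of the pump. Origin under its centre.
- jar_right: Capped glass jar, 68 mm across, 100 mm high, right of the pump. Origin under its centre.
- beaker: Open glass beaker, 64 mm across, 85 mm high, behind on the left. Origin under its centre.
- tape: Roll of tape lying flat, 90 mm across, 20 mm high, in front on the right. Origin under its centre.
- screwdriver: Screwdriver lying on the table, right of the pump.
- dish: Low glass dish, 80 mm across, 18 mm high, behind the pump. Origin under its centre.
Not all that is in view belongs to the job. Of the things shaped like the tape, the blue one is meant.

How it is judged:
By the outcome, as a careful person would: the job done as asked, in the order asked, and still so for the second after the job is handed in, with the robot touching nothing.
It also fails if it takes over 67 s, if anything falls off the work surface, if the arm or the gripper's body presses on something with over 40 N, if the wrist force passes 120 N, or if a joint passes its speed limit or range.

ROBOT

A 7-joint arm with a two-finger parallel gripper is mounted at the origin on the work surface. World frame = base frame: x ahead of the robot, y to its left, z up, the work surface at z = 0. Lengths are in m, angles in rad, forces in N, time in s.
With the tool pointing down it reaches from about 0.425 to 0.875 m from the base axis. Payload 9.9 kg.
Tool frame: the origin (TCP) lies at the very end of the fingers, on their centre line; the grasp point (between the pads) lies hold_point_z behind it (hold_point_z is the distance from the TCP to the grasp point, in m); z points along the fingers, y is the direction in which the jaws open and shut (so a half turn about z gives the same grasp; the last joint's range is limited). The gripper opens to 85 mm and grips with 20 to 120 N. Pads are 22 mm wide; open, the fingers measure 114 mm over their backs; the gripper's body (76 mm by 85 mm) begins 54 mm behind the grasp point. The pads swing forward as they close: fully open they stand 13 mm farther back than shut.
Start: joints at [1.102, 0.576, 0.025, 1.437, -0.015, 1.129, -0.057], TCP at [0.253, -0.626, 0.231] pointing down, gripper open.
Joint ranges: [-2.76, 2.76], [-0.34, 2.15], [-1.52, 1.57], [0.19, 2.46], [-1.09, 4.23], [0.17, 1.99], [-2.82, 2.82]. Speed limits (rad/s): [2.22, 2.22, 3.01, 3.01, 3.14, 3.14, 3.14].

INTERFACE

Orientations are given as [roll, pitch, yaw] about the fixed x, y, z axes, in that order (R = Rz(yaw) Ry(pitch) Rx(roll)).
In Python, from station import * gives the robot as it stands. Calls block until the motion is done:
- reach(position, orientation): joint-space move of the TCP to a pose.
- move_linear(position, rate=0.15, rotation=None, f_stop=None): straight line of the TCP; rotation=None keeps the orientation; rate is the mean speed in m/s. With f_stop (N) it stops when the force on the tool has changed by that much, and returns True; else False.
- goto_joints(angles): joint-space move.
- ungrasp() and grasp(force=None): open the fingers fully, or close them until they stop; force is the grip in N (None keeps the last).
- hold(seconds).
- solve_ik(position, orientation): joint angles nearest the present ones, or None.
- read_state(): the state.
- grab_frame(name): name is "side" or "top"; returns a dict with "pixels" (420x560x3 uint8, blue, green, red), "camera_matrix" (3x3 intrinsics, pixels), "D" ([k1, k2, p1, p2, k3] as OpenCV has them; the pictures are not rectified), "cam_to_world" (4x4, takes a point from camera to world coordinates). Camera axes: x right, y up, looking along -z (the intrinsics and any distortion apply to the point x, -y, -z); pixel columns grow to the right and rows downward; lengths in m; the calibration is good to about 2 mm. A picture is of the moment at which its call begins. There is no depth.
A pose or a line that the arm cannot do raises PlanningError and nothing moves.
- hand_in(): hands the job in, once; it reports no verdict.
The state is a dict: "clock": time; "qpos": joint angles; "joint_vel": joint speeds; "joint_efforts": joint torques, N m; "tool_pos": TCP position; "orientation": TCP orientation; "force": force on the tool from outside, world axes, zero at the start; "ft_torque": the same for the moment, N m; "gripper_width": finger opening in m.
Only numpy, scipy, OpenCV 4.12 (cv2) and the standard library are available. Lean on these libraries where they do the work, as an engineer would, in place of code of your own. Each camera call takes 0.05 s, during which the arm holds its last target. There are 200 camera calls.

## Working session

There is one attempt and no reset: what is moved stays moved. The work goes in short steps, each a Python script; the robot and the scene stay as the last script left them, time stands still between calls to the robot, and variables do not carry over. Pictures are saved under pics/ and viewed, about 8 in all and at most 12, crops included, and the job is handed in when it is done.

```bash
mkdir -p pics; ls; python3 - <<'E'
from station import *
import cv2
for n in("top","side"):
    f=grab_frame(n); cv2.imwrite(f"pics/{n}0.png",f["pixels"]); print(n,f["camera_matrix"].tolist(),f["D"],f["cam_to_world"].round(3).tolist() if hasattr(f["cam_to_world"],'round') else f["cam_to_world"])
s=read_state(); print(s)
E
```

```text
pics
top [[395.18749422595624, 0.0, 280.5189725408857], [0.0, 395.18749422595624, 214.7722689526758], [0.0, 0.0, 1.0]] [-0.04237515  0.          0.          0.          0.        ] [[0.002, 0.998, -0.068, 0.438], [-1.0, 0.003, 0.013, 0.002], [0.013, 0.068, 0.998, 1.087], [0.0, 0.0, 0.0, 1.0]]
side [[478.03299767162946, 0.0, 273.3145988470779], [0.0, 478.03299767162946, 199.98560801768642], [0.0, 0.0, 1.0]] [-0.05615501  0.          0.          0.          0.        ] [[-0.958, 0.18, -0.223, 0.161], [-0.287, -0.623, 0.728, 1.146], [-0.008, 0.762, 0.648, 1.104], [0.0, 0.0, 0.0, 1.0]]
{'clock': 0.1, 'qpos': array([ 1.10218671,  0.57647386,  0.02482692,  1.43780968, -0.01500613,
        1.12900905, -0.05649357]), 'joint_vel': array([-7.35299154e-04, -2.22291024e-03,  1.00179221e-03, -1.42203316e-03,
       -2.23495491e-03, -1.93395882e-05,  1.25534085e-03]), 'joint_efforts': array([ 6.32467199e-03, -7.67299247e+01,  2.25773357e+00, -2.86606318e+01,
        1.58380234e-02,  8.50025739e-03, -5.17805540e-05]), 'tool_pos': array([ 0.25325173, -0.62525533,  0.23051612]), 'orientation': array([-3.14007808e+00,  6.15319301e-05,  3.84863296e-01]), 'force': array([-0.35813777,  0.79164154,  0.11084548]), 'ft_torque': array([ 0.04494566,  0.06427891, -0.04105093]), 'gripper_width': 0.08517730227557242}
```

View pics/top0.png

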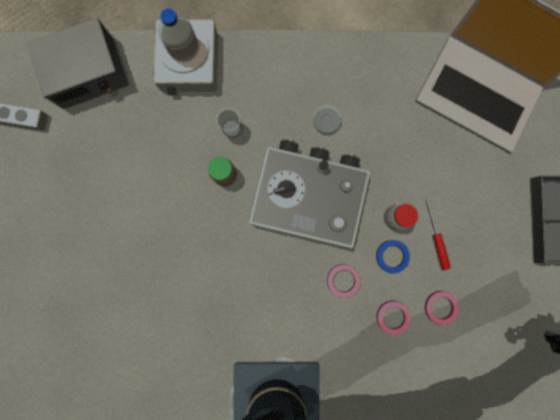

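View pics/side0.png

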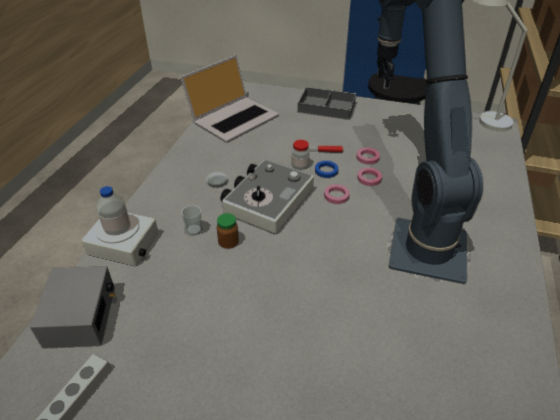

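The top view shows the pump at about (310,197), its dial at (286,189), the start button at (339,223), the small button at (347,185) and the vial at (322,163). The amber jar (green cap) is at (221,169), the right jar (red cap) at (404,216), the blue tape at (393,256) and the screwdriver at (440,245). Two round white knobs could pass for "start": (339,223), which is larger and in front, and (347,185), which is smaller and behind. By the description I choose (339,223), and I'll check it in a crop.

```bash
cat > h.py <<'E'
from station import *
import numpy as np, cv2
def ray(f,uv,z):
    p=cv2.undistortPoints(np.array([[uv]],float),np.array(f["camera_matrix"]),np.array(f["D"]))[0,0]
    T=np.array(f["cam_to_world"]); d=T[:3,:3]@[p[0],-p[1],-1]
    return T[:3,3]+d*(z-T[2,3])/d[2]
def proj(f,P):
    T=np.array(f["cam_to_world"]); c=T[:3,:3].T@(np.array(P)-T[:3,3])
    c=np.array([[c[0],-c[1],-c[2]]])
    return cv2.projectPoints(c,np.zeros(3),np.zeros(3),np.array(f["camera_matrix"]),np.array(f["D"]))[0][0,0]
def crop(f,u,v,w,h,k,name):
    im=f["pixels"][v:v+h,u:u+w]; cv2.imwrite(name,cv2.resize(im,None,fx=k,fy=k,interpolation=cv2.INTER_CUBIC))
E
python3 - <<'E'
from h import *
t=grab_frame("top"); s=grab_frame("side")
crop(t,245,135,130,116,6,"pics/c_top.png"); crop(s,215,155,110,85,7,"pics/c_side.png")
c=[ray(t,p,.065)[:2] for p in [(270,149),(369,172),(353,247),(250,226)]]
print(np.round(c,3), np.mean(c,0), [ray(t,(286,189),.066)[:2],ray(t,(339,223),.075)[:2]])
E
```

```text
[[ 0.681  0.017]
 [ 0.621 -0.243]
 [ 0.425 -0.199]
 [ 0.479  0.068]] [ 0.55130314 -0.08926937] [array([ 0.57505743, -0.02509267]), array([ 0.48639078, -0.16122995])]
```

View pics/c_top.png

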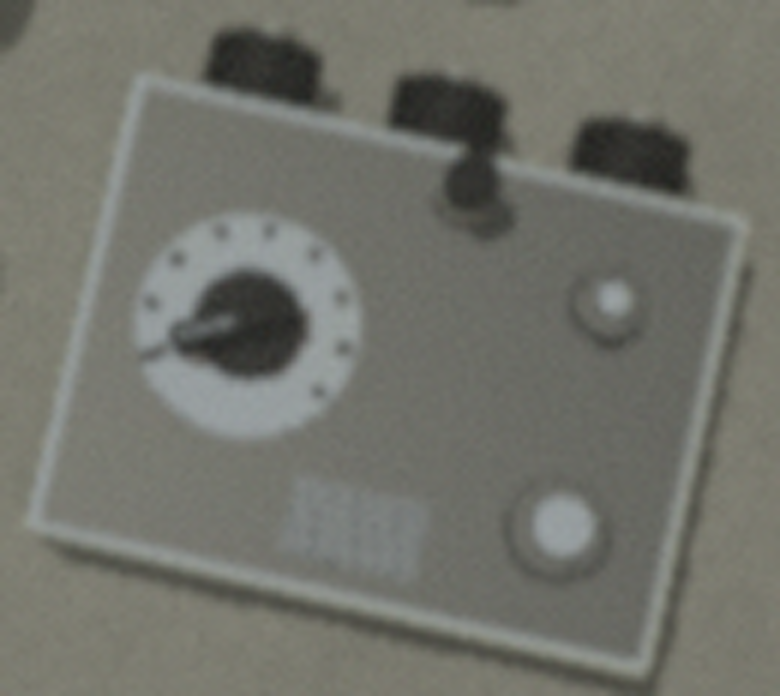

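View pics/c_side.png

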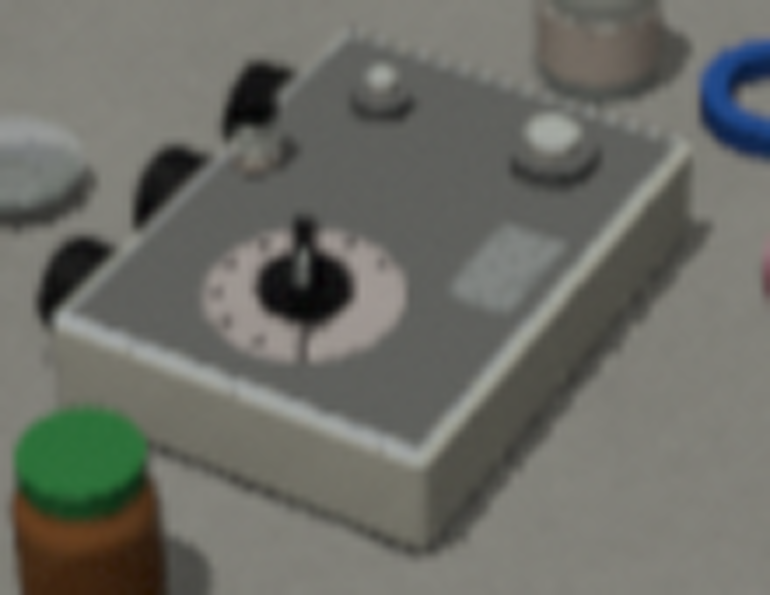

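The crops confirm the choice: the large cap is at about (338.7,222.5) and the small button behind it at about (347,185). The white line points at the bar mark, so the dial is at off (q=0). Next I'll fit the pump pose and check the arc for reachability.

```bash
cat >> h.py <<'E'
def tri(fs,uvs):
    A=np.zeros((3,3));b=np.zeros(3)
    for f,uv in zip(fs,uvs):
        o=np.array(f["cam_to_world"])[:3,3]; d=ray(f,uv,0)-o; d/=np.linalg.norm(d); M=np.eye(3)-np.outer(d,d); A+=M;b+=M@o
    return np.linalg.solve(A,b)
def kabsch(L,W):
    L,W=np.array(L),np.array(W); l=L-L.mean(0); w=W-W.mean(0)
    y=np.arctan2((l[:,0]*w[:,1]-l[:,1]*w[:,0]).sum(),(l*w).sum())
    R=np.array([[np.cos(y),-np.sin(y)],[np.sin(y),np.cos(y)]]); t=W.mean(0)-R@L.mean(0)
    return y,t,R,W-(L@R.T+t)
E
python3 - <<'E'
from h import *
t=grab_frame("top"); s=grab_frame("side")
ct=lambda x,y:((x+.5)/6-.5+245,(y+.5)/6-.5+135); cs=lambda x,y:((x+.5)/7-.5+215,(y+.5)/7-.5+155)
st=tri([t,s],[ct(564,527),cs(551,130)]); print("start tri",st)
print("plate tri",tri([t,s],[ct(248,325),cs(304,294)]))
# corners both views: BL,BR,FR,FL at top-face height
C=[tri([t,s],[a,b]) for a,b in zip([ct(143,80),ct(743,222),ct(643,672),ct(35,523)],[cs(62,318),cs(350,35),cs(688,145),cs(424,462)])]
print(np.round(C,4))
L=[(.105,.14),(.105,-.14),(-.105,-.14),(-.105,.14),(.005,.065)]
for W in ([ray(t,u,.065)[:2] for u in (ct(143,80),ct(743,222),ct(643,672),ct(35,523),ct(248,325))],
          [ray(s,u,.065)[:2] for u in (cs(62,318),cs(350,35),cs(688,145),cs(424,462),cs(304,294))]):
    y,o,R,e=kabsch(L,W); print(y,o,np.round(e*1e3,1).tolist(),"dial",R@[.005,.065]+o,"start",R@[-.05,-.085]+o)
dc=R@[.005,.065]+o
for flip in (0,np.pi):
  for q in np.radians([-25,0,45,90,135,150]):
    th=np.radians(120)+y-q; u=np.array([np.cos(th),np.sin(th)]); tg=np.array([u[1],-u[0]])
    p=dc+u*.024-tg*.020; a=np.arctan2(tg[1],tg[0])+flip; a=(a+np.pi)%(2*np.pi)-np.pi
    k=solve_ik([*p,.083],[np.pi,0,a]); print(round(a,2),None if k is None else np.round(k,2))
E
```

```text
start tri [ 0.48728919 -0.15876341  0.08397064]
plate tri [ 0.57547338 -0.02506867  0.06361317]
[[ 0.6837  0.021   0.0607]
 [ 0.622  -0.2436  0.0579]
 [ 0.425  -0.1967  0.0597]
 [ 0.4886  0.067   0.0574]]
-0.2331960914561359 [ 0.55544388 -0.08722586] [[-6.3, -3.6], [-3.0, 6.1], [4.9, 3.7], [3.9, -6.4], [0.5, 0.2]] dial [ 0.57532929 -0.02514067] start [ 0.48715474 -0.15837073]
-0.23597801743685226 [ 0.55194836 -0.08195805] [[-6.3, -4.0], [-4.0, 8.3], [5.8, 3.4], [2.2, -4.1], [2.3, -3.6]] dial [ 0.5720064  -0.01992842] start [ 0.48346156 -0.15291268]
0.72 [ 0.05  0.56 -0.16  1.96  0.14  0.63 -1.05]
0.29 [-0.05  0.57 -0.05  1.95  0.05  0.63 -1.41]
-0.5 [-0.19  0.59  0.13  1.9  -0.12  0.65 -2.05]
-1.28 [-0.32  0.65  0.36  1.85 -0.33  0.71 -2.62]
-2.07 [ 0.63  0.97 -1.3   1.78  1.    1.23  1.69]
-2.33 [ 0.65  0.97 -1.3   1.77  1.    1.23  1.44]
-2.42 [ 0.68  0.9  -1.3   1.94  0.98  1.14  1.27]
-2.85 [ 0.38  0.65 -0.72  1.93  0.6   0.78  1.18]
2.64 [ 0.29  0.65 -0.61  1.88  0.51  0.77  0.47]
1.86 [ 0.19  0.64 -0.44  1.83  0.38  0.76 -0.17]
1.07 [ 0.11  0.64 -0.26  1.8   0.23  0.74 -0.77]
0.81 [ 0.08  0.63 -0.19  1.8   0.17  0.73 -0.96]
```

```bash
cat >> h.py <<'E'
DC=np.array([.5752,-.0248]); Y=-.234; START=np.array([.4873,-.1585])
def pose(adeg,back=0,z=.083,r=.024):
    th=np.radians(120-adeg)+Y; u=np.array([np.cos(th),np.sin(th)]); tg=np.array([u[1],-u[0]])
    p=DC+u*r-tg*(.017+back); a=(np.arctan2(tg[1],tg[0])+2*np.pi)%(2*np.pi)-np.pi
    return [*p,z],[np.pi,0,a],tg
def arc(a0,a1,step=8,log=True):
    n=max(1,int(np.ceil(abs(a1-a0)/step)))
    for a in np.linspace(a0,a1,n+1)[1:]:
        p,o,tg=pose(a); move_linear(p,rate=.02,rotation=o)
        if log:
            s=read_state(); print(round(a,1),"Ft %.2f"%(s["force"][:2]@tg),np.round(s["force"],1),round(s["clock"],1))
E
python3 - <<'E'
from h import *
grasp(20)
p,o,_=pose(-38,z=.2); reach(p,o)
p,o,_=pose(-38); move_linear(p,rate=.1)
print(read_state()["tool_pos"],read_state()["gripper_width"],read_state()["force"])
arc(-38,24,7)
hold(.3); print(read_state()["tool_pos"],pose(24)[0])
t=grab_frame("top"); s=grab_frame("side")
a=cv2.resize(t["pixels"][135:251,245:375],None,fx=3,fy=3,interpolation=2); b=cv2.resize(s["pixels"][145:250,205:330],None,fx=3.2,fy=3.2,interpolation=2)
h=min(len(a),len(b)); cv2.imwrite("pics/p1.png",np.hstack([a[:h],b[:h]])); print(a.shape)
E
```

```text
[ 0.54617862 -0.02464001  0.08359674] -0.00014931244817939287 [ 1.15570054 -0.29064059  0.38759842]
-31.1 Ft -0.42 [ 0.2 -0.7 -0.2] 5.1
-24.2 Ft -0.70 [-0.6 -0.4  0.4] 5.4
-17.3 Ft -0.70 [-0.2 -0.9  0.1] 5.7
-10.4 Ft -1.14 [-1.2 -0.2 -0.3] 6.1
-3.6 Ft 0.39 [ 0.8 -0.9  0.5] 6.4
3.3 Ft 0.00 [ 0.2 -0.9  0. ] 6.7
10.2 Ft -3.45 [-3.5 -0.1 -0.4] 7.0
17.1 Ft 0.50 [ 0.5 -0.7  0.4] 7.4
24.0 Ft 0.29 [ 0.2 -0.5 -0.1] 7.7
[0.56136408 0.00107321 0.08294948] [np.float64(0.5614359562474739), np.float64(0.0011913658659668674), 0.083]
(348, 390, 3)
```

View pics/p1.png

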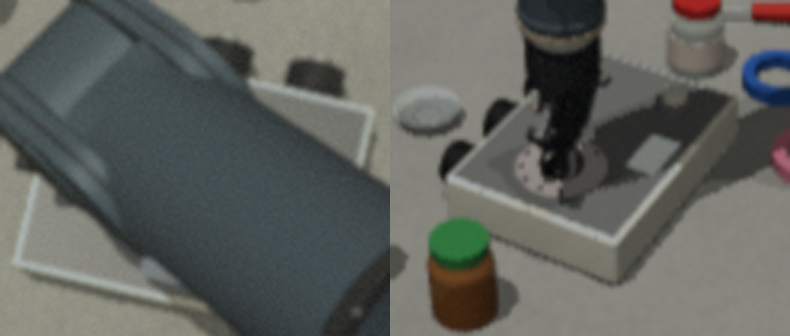

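The top camera is blocked by the arm. The side view (right half) shows the fingertip on the dial at about (558,165) and the pump in place. The force pattern fits one click: 3.4 N, then a release after 15°. I'll do clicks 2 to 4, then lift clear and look.

```bash
python3 - <<'E'
from h import *
arc(24,112,4)
p,o,tg=pose(108,back=.004); move_linear(p,rate=.03,rotation=o)
move_linear([*p[:2],.2],rate=.15); reach([.45,-.30,.25],o)
t=grab_frame("top"); s=grab_frame("side"); print(read_state()["clock"])
a=cv2.resize(t["pixels"][135:251,245:375],None,fx=3,fy=3,interpolation=2); b=cv2.resize(s["pixels"][145:250,205:330],None,fx=3.2,fy=3.2,interpolation=2)
h=min(len(a),len(b)); cv2.imwrite("pics/p2.png",np.hstack([a[:h],b[:h]]))
E
```

```text
28.0 Ft -0.23 [-0.3 -0.3  0.3] 8.3
32.0 Ft 0.78 [ 0.8 -0.2 -0.3] 8.6
36.0 Ft -0.57 [-0.6  0.1 -0.9] 8.8
40.0 Ft -2.21 [-2.3  0.2 -0.4] 9.1
44.0 Ft -1.22 [-0.5  1.7 -0.8] 9.3
48.0 Ft 0.43 [ 0.5 -0.   0.6] 9.6
52.0 Ft -0.09 [-0.1  0.1 -0.2] 9.8
56.0 Ft -0.55 [-1.  -0.4  0.2] 10.1
60.0 Ft 0.41 [ 0.6  0.  -0.3] 10.3
64.0 Ft -1.45 [-0.6  1.4 -0.8] 10.6
68.0 Ft -2.97 [-1.6  2.5 -1.4] 10.8
72.0 Ft -2.92 [-1.3  2.7 -0.9] 11.1
76.0 Ft 0.60 [-0.  -0.7  0. ] 11.3
80.0 Ft 0.47 [ 0.1 -0.5 -0.7] 11.6
84.0 Ft -0.24 [-0.4  0.1  0.3] 11.8
88.0 Ft 0.52 [-0.2 -0.6  0.2] 12.1
92.0 Ft 0.08 [-0.5 -0.2 -0.7] 12.3
96.0 Ft -1.67 [-0.8  1.5 -0.1] 12.6
100.0 Ft -2.60 [-0.8  2.5 -0.1] 12.8
104.0 Ft 0.72 [ 0.1 -0.7 -0.5] 13.1
108.0 Ft 0.04 [ 0.4 -0.   0.7] 13.3
112.0 Ft 0.32 [-0.5 -0.3  1.1] 13.6
16.2333
```

View pics/p2.png

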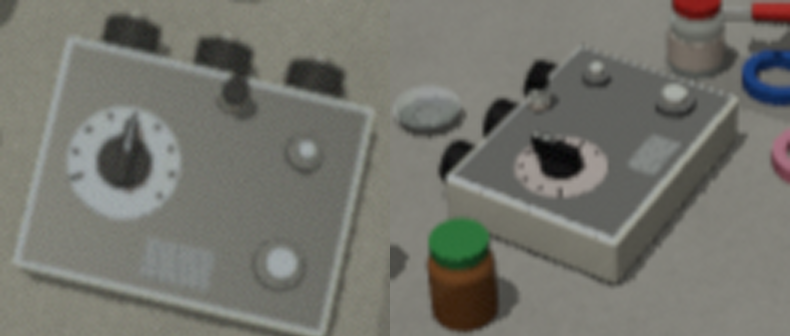

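The pointer rests over stud 4 at crop (133,115). Studs 5 to 8 are visible at (158,127), (171,149), (171,173) and (158,195), and the pump hasn't moved. One more click, then a check.

```bash
python3 - <<'E'
from h import *
p,o,_=pose(106,back=.004); reach([*p[:2],.2],o); move_linear(p,rate=.1)
arc(106,138,4)
p,o,tg=pose(134,back=.004); move_linear(p,rate=.03,rotation=o)
move_linear([*p[:2],.2],rate=.15); reach([.45,-.30,.25],o)
t=grab_frame("top"); s=grab_frame("side"); print(read_state()["clock"])
a=cv2.resize(t["pixels"][135:251,245:375],None,fx=3,fy=3,interpolation=2); b=cv2.resize(s["pixels"][145:250,205:330],None,fx=3.2,fy=3.2,interpolation=2)
h=min(len(a),len(b)); cv2.imwrite("pics/p3.png",np.hstack([a[:h],b[:h]]))
E
```

```text
110.0 Ft -0.64 [-0.8  0.7  1.4] 19.3
114.0 Ft -0.19 [-0.   0.2  0.1] 19.5
118.0 Ft 1.04 [ 0.3 -1.1  0.4] 19.8
122.0 Ft -3.13 [-0.7  3.4  0.1] 20.0
126.0 Ft -3.02 [1.  2.9 0. ] 20.3
130.0 Ft -2.57 [-0.2  2.9 -0.4] 20.5
134.0 Ft 0.31 [-0.5 -0.1 -0.9] 20.8
138.0 Ft 0.11 [ 0.1 -0.2 -1.1] 21.0
23.625
```

View pics/p3.png

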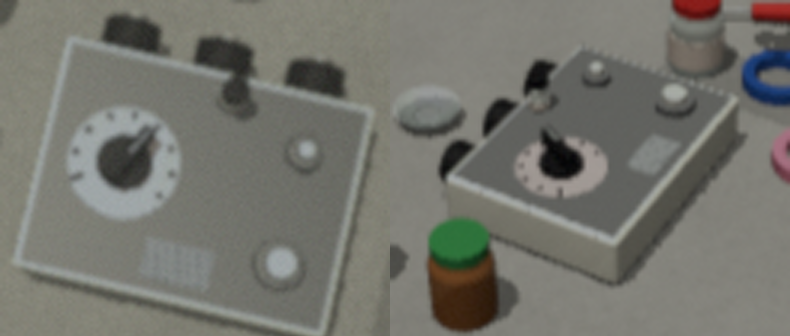

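The pointer now rests over stud 5 at crop (157,127), with stud 4 uncovered at (135,115) and 6 to 8 still to the right. Next is the start button.

```bash
python3 - <<'E'
from h import *
o=[np.pi,0,Y]
if solve_ik([*START,.08],o) is None: print("no ik")
reach([*START,.13],o); move_linear([*START,.092],rate=.08); hold(.2)
f0=read_state()["force"][2]
for z in np.arange(.090,.066,-.001):
    hit=move_linear([*START,z],rate=.01,f_stop=12); s=read_state()
    f=s["force"][2]-f0; print(round(z,3),round(s["tool_pos"][2],4),round(f,2),hit)
    if hit or f>8: break
hold(.3); s=read_state(); print(s["tool_pos"],s["force"]-[0,0,f0],s["clock"])
b=grab_frame("side"); crop(b,205,130,125,120,4,"pics/p4.png")
E
```

```text
0.09 0.09 -0.75 False
0.089 0.0889 -1.0 False
0.088 0.0879 -1.82 False
0.087 0.087 -0.46 False
0.086 0.086 0.65 False
0.085 0.085 1.24 False
0.084 0.084 2.28 False
0.083 0.083 1.36 False
0.082 0.082 2.41 False
0.081 0.0811 5.38 False
0.08 0.0809 16.26 False
[ 0.48747704 -0.15854787  0.08088427] [-3.01808219  0.98363439 15.05127364] 28.9583
```

View pics/p4.png

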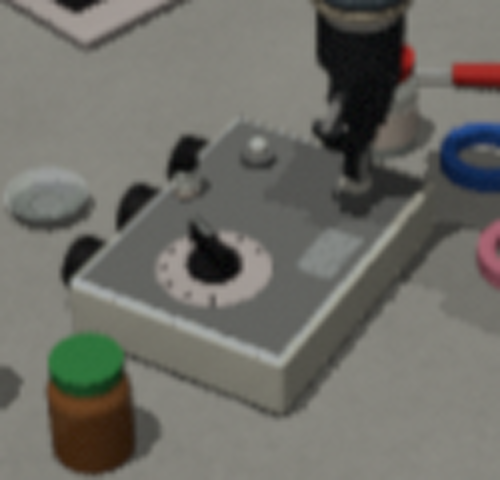

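Spring contact began at about 0.087 and hit a hard stop at 0.081, which is the full 6 mm travel. I'll release, retreat and do the final check.

```bash
python3 - <<'E'
from h import *
move_linear([*START,.10],rate=.04); move_linear([*START,.2],rate=.15); reach([.40,-.35,.28],[np.pi,0,Y]); hold(.3)
t=grab_frame("top"); s=grab_frame("side"); print(read_state()["clock"],read_state()["force"])
a=cv2.resize(t["pixels"][90:290,200:470],None,fx=1.7,fy=1.7,interpolation=2)
b=cv2.resize(t["pixels"][135:251,245:375],None,fx=2.6,fy=2.6,interpolation=2); c=np.zeros((len(a),b.shape[1],3),np.uint8); c[:len(b)]=b
cv2.imwrite("pics/p5.png",np.hstack([a,c]))
E
```

```text
31.775 [-0.35704015 -0.49649849  0.44612661]
```

View pics/p5.png

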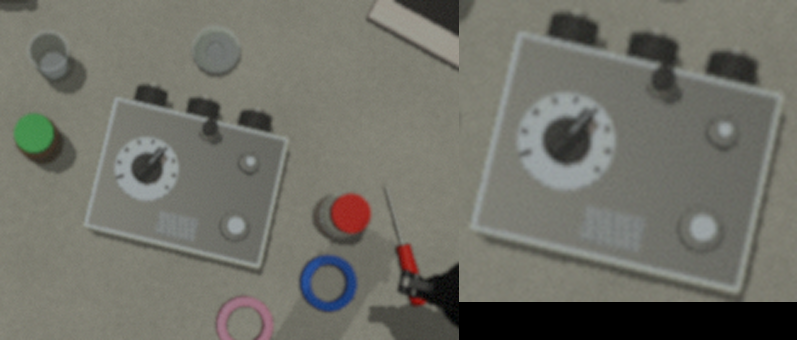

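The pointer is still at stud 5, the start button is up, the pump and the objects in view are where they were, and the robot is clear (0.28 m up). I'm handing in.

```bash
python3 -c "
from station import *
hand_in()"
```

```text
the job is handed in; nothing more can be done
```

The pump is set to speed five and started, and the job is handed in. It finished at about 32 s of the 67 s allowed.

- **Dial:** I pushed it clockwise from off with the closed fingertips, five clicks, each needing about 3 N before it sprang on by itself. I looked after clicks 1 and 4 (the first view was mostly blocked by the arm), and after click 5 the pointer rested at the fifth stud.
- **Start button:** I pressed the large button straight down. It met the spring at about 0.087 m and a hard stop at 0.081 m, which is its full 6 mm, with 15–16 N at the stop. Then I let it come up again.
- **Last checks:** The final top view shows the pointer still at stud 5 and the start button up. The small button was not approached. The pump, vial, jars, beaker, tape, dish and screwdriver look unmoved, and the arm is clear of everything.
- **Disagreement:** The side camera put the dial about 5 mm away from the top camera's position. I used the top camera's value, and the push forces fitted it. No check failed.

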